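# Close the parts case and secure its sprung lid with the turnbutton

## Robot

A 6-joint arm with a two-finger parallel gripper is mounted at the origin on a cart in front of the work surface, level with it; the furniture and walls round the work are solid. World frame = base frame: x ahead of the robot, y to its left, z up, the work surface at z = 0. Lengths are in mm, angles in rad, forces in N, time in s.
With the tool pointing down it reaches from about 400 to 925 mm from the base axis. Payload 12.5 kg.
Tool frame: the origin (TCP) lies on the centre line of the jaws, within the pads' length; the fingertips stand 19 mm ahead of it and the grasp point (between the pads) is the TCP; y points along the fingers, x is the direction in which the jaws open and shut, and the axes are right-handed (so a half turn about y gives the same grasp; the last joint's range is limited). The gripper opens to 95 mm and grips with 3 to 60 N. Pads are 20 mm wide; open, the fingers measure 119 mm over their backs; the gripper's body (75 mm by 180 mm) begins 59 mm behind the grasp point.
Start: joints at [-1.261, 0.491, 1.559, -0, 1.092, -0.106], TCP at [252.476, -571.756, 199.261] pointing down, gripper open.
Joint ranges: [-3.1, 3.1], [-0.84, 2.19], [0.05, 2.79], [-1.13, 4.28], [0.06, 2.93], [-2.69, 2.69]. Speed limits (rad/s): [2.22, 2.22, 2.79, 3.14, 3.14, 3.14].

## Interface

Orientations are given as [roll, pitch, yaw] about the fixed x, y, z axes, in that order (R = Rz(yaw) Ry(pitch) Rx(roll)).
In Python, from cell import env gives the robot as it stands. The module is installed in compiled form; this text tells all that it offers.
- The arm moves only by the tool move_arm, never from a script. Its argument "rows" is a list of rows, each an object of numbers: "tx", "ty", "tz": the shift along the tool's x, y, z in cm; "rx", "ry", "rz": the turn, a rotation vector about the tool's x, y, z in rad; "grip": the opening in per cent of the stroke, from 0 (shut) to 100 (fully open). In form: [{"tx": .., "ty": .., "tz": .., "rx": .., "ry": .., "rz": .., "grip": ..}, ...]. A call has 1 to 10 rows; each row shifts and turns the commanded pose from where the row before left it, along the tool's axes as they then stand; what a row does not reach is not made up. A row lasts 1/12 s, in which the tool goes at most 41.7 mm and 7.16 degrees, less where a joint would pass 70% of its speed; a pose out of reach is approached as far as the arm can. A call is refused whole if a number of a shift passes 4.17 or a number of a turn 0.125, either way. A call with a gripper value outside its range is refused whole. The fingers move at their own pace and stop on an object; the grip force is fixed at half the most. Time passes only in rows, so rows that do not move let the fingers close. It gives the time, the measured TCP pose, the force and the opening at its end, in the units of the state.
- env.state(): the state, without advancing time (a new reading comes with each control period).
- env.read_camera(name): name is "scene" or "top" or "wrist"; returns (picture, depth): 420x560x3 uint8, blue, green, red; 420x560 float32, mm along the optical axis (not along the pixel's ray), 0 where there is no reading.
- env.calibration(name): a dict with "vertical_fov" (degrees; the focal length in pixels is half the picture's height over the tangent of half this angle, whatever the lens; pixels are square), "cx", "cy" (the principal point, pixels), "eye" and "rotation" of the camera in the world. Camera axes: x right, y up, looking along -z (the intrinsics and any distortion apply to the point x, -y, -z); pixel columns grow to the right and rows downward; lengths in mm; the calibration is good to about 2 mm. A picture is of the moment at which its call begins: read the wrist's pose just before it. calibration takes no time and is no camera call; for the wrist camera it gives the pose at the moment of the call.
- env.job_done(): hands the job in, once; it reports no verdict.
The state is a dict: "t": time; "joints": joint angles; "qvel": joint speeds; "tau": joint torques, N m; "eef_pos": TCP position; "tcp_rot": TCP orientation; "ft_force": force on the tool from outside, world axes, zero at the start; "moment": the same for the moment, N m; "opening": opening from 0.0 (shut) to 1.0 (fully open).
Only numpy, scipy, OpenCV 4.12 (cv2) and the standard library are available. Lean on these libraries where they do the work, as an engineer would, in place of code of your own. Each camera call takes 0.05 s, during which the arm holds its last target.

## Task

Close the lid of the grey parts case on the bench and secure it with the turnbutton on the lid: the sponge seal holds the lid up, so press the lid down firmly near the turnbutton and, while it is down, swing the turnbutton round as far as it goes, so that its tongue lies under the hook on the front of the case and keeps the lid shut by itself. Press no harder than about 30 N so that neither lid nor seal is crushed, and leave the cutters, solder reel, tin and screwdriver lying round the case where they are.

Things in the scene. Friction and masses are not known exactly. Their poses are not given: they have to be found in the camera images.
- case: Grey steel case fixed to the bench, 170 (x) x 260 (y) x 70 tall; origin at the centre of its underside, z up, front = -x, towards the robot. A steel hook (inverted L, 26 wide in y, top about 102 above the bench) stands at the middle of its front, 88 to 112 in front of the origin; lid hinge at the back. A sponge strip (1.15 N/mm, 14 mm travel) lies along the front rim, 155 from the hinge.
- lid (a joint): Lid hinge, axis along the case's +y through lid_hinge, rad: 0 = hard down on the rim, level; grows as it opens. Lid: plate 264 wide, 8 thick, its underside on the hinge line, 0.22 kg. Hinge friction keeps it where it is left. Starts 0.75 to 1.15 open; closes when pushed on its outer face or front edge. Let go, it rests on the seal at 0.06 to 0.07; latched 0.01 to 0.04.
- latch (a joint): Turnbutton on the lid's outer face, rad, grows anticlockwise seen from above: 0 = tongue points to the case's +y (left), 1.57 = to the front, under the hook. Stops at -0.4 and 1.6; starts -0.3 to 0.35; friction 0.05 N m, stays where it is left. Unless the lid is pressed down the tongue runs against the side of the hook at about 1.0 to 1.3.
- latch_pivot (a point): Turnbutton's pivot on the lid's outer face: 125 from the hinge line, 45 behind the front edge, mid width; z is the lid's outward normal. The turnbutton is a flat steel bar 12 wide, lying 1 above the lid, 6 thick, from 8 behind the pivot to 58 ahead (the tongue).
- lid_front (a point): Middle of the front edge of the lid, on its outer face (170 from the hinge line).
- lid_hinge (a point): Point on the hinge line at mid width: 85 behind the case's origin, 70 above the bench.
- latch_tab (a point): Middle of the top of the upright thumb tab on the bar: tab 12 wide, 18 long, from 14 to 32 from the pivot, its top 29 above the lid's outer face. Push the side of tab and bar with a fingertip that also presses on the lid, or pinch the tab (fingertips on the lid).
- latch_tip (a point): End of the tongue, 58 from the pivot, at half its thickness.
- strike_lip (a point): Fixed point under the hook's lip, 100 in front of the case's origin, 89.5 above the bench. The lip is 12 thick; its height is set differently each time, unreported: underside 88.5 to 91 above the bench. Pressing the lid with 12 to 20 N beside the turnbutton lets the tongue pass; if blocked, press a little more and try again. Released, the seal lifts the tongue against the lip and it holds.
- cutters: Bystander: side cutters, 42 x 116 x 11, lying to the right of the case; origin at the centre of its underside. Leave it alone.
- reel: Bystander: reel of solder, 54 across, 32 tall, standing to the left of the case; origin at the centre of its underside. Leave it alone.
- tin: Bystander: shallow tin of screws, 66 across, 20 tall; origin at the centre of its underside. Leave it alone.
- driver: Bystander: screwdriver, 168 long; origin at the centre of its underside. Leave it alone.

How it is judged (in metres and radians):
On the way:
1. the lid is down on its seal (value of joint lid below 0.09 rad), for 0.1 s.
At the end, for the whole second after the job is handed in: The lid is down (less than 0.047 rad open) and stays so by itself: the turnbutton is turned to at least 1.4 rad, its tongue's end lies under the hook (within 16 mm of the point under the lip, and not above it), nothing moves (value of joint latch above 1.4 rad and value of joint lid below 0.047 rad and distance between latch_tip and strike_lip below 0.016 m and z of latch_tip in the frame of case below 0.091 m and velocity of joint each of latch, lid below 0.05 rad/s); the robot touches nothing.
It fails at once if the lid or turnbutton is pressed or struck with more than 45 N (contact force between the fingers and lid above 45 N).
It fails at once if a bystander is moved by more than 3 cm (distance of any of cutters, reel, tin, driver from where it was at the start of the episode above 0.03 m).
It also fails if it takes over 48 s, if anything falls off the work surface, if the arm or the gripper's body presses on something with over 40 N, if the wrist force passes 120 N, or if a joint passes its speed limit or range.

## Working session

There is one attempt and no reset: what is moved stays moved. The work goes in short steps, Python scripts to look and compute and a tool call to move; the robot and the scene stay as the last step left them, time stands still between calls to the robot, and variables do not carry over. Pictures are saved under pics/ and viewed, and the job is handed in when it is done.

Besides the shell and the picture viewer there is one more tool, called after "Request:" as a command line: name --argument value ..., lists and objects as JSON in quotes. move_arm: Moves the arm, as the interface text tells. Its arguments: {"type":"object","properties":{"rows":{"type":"array"}},"required":["rows"]}

```bash
mkdir -p pics; cat > h.py <<'E'
from cell import env
import numpy as np, cv2
def cam(n):
    c=env.calibration(n); im,d=env.read_camera(n); return im,d,c
def pts(d,c):
    H,W=d.shape; f=H/2/np.tan(np.radians(c['vertical_fov'])/2)
    v,u=np.mgrid[0:H,0:W]
    P=np.stack([(u-c['cx'])/f*d,-(v-c['cy'])/f*d,-d],-1)
    return P@np.array(c['rotation']).T+np.array(c['eye'])
E
python3 - <<'E'
from h import *
print(env.state())
for n in ['scene','top','wrist']:
    im,d,c=cam(n); cv2.imwrite(f'pics/{n}0.png',im); np.savez(f'{n}0.npz',im=im,d=d,P=pts(d,c)); print(n,c)
E
```

```text
{'t': 0.0, 'joints': array([-1.26060222e+00,  4.91558326e-01,  1.55943776e+00,  9.10805565e-06,
        1.09168043e+00, -1.05614809e-01]), 'qvel': array([ 1.22207341e-04,  7.71230593e-04,  7.80467238e-05, -1.10868518e-04,
        2.59677516e-04, -4.11574708e-05]), 'tau': array([ 2.19441237e-03, -6.12629628e+01, -2.58182073e+01,  6.94095762e-02,
        4.81126865e-02, -9.32708622e-05]), 'eef_pos': array([ 252.39421064, -571.49854051,  198.66654435]), 'tcp_rot': array([-1.57067404e+00,  1.07696666e-03, -1.15499155e+00]), 'ft_force': array([-0.08583753, -0.13043666,  0.5597763 ]), 'moment': array([ 0.01483984, -0.04291589,  0.00292272]), 'opening': 0.9949216725316444}Traceback (most recent call last):
  File "<stdin>", line 4, in <module>
  File "h.py", line 9, in pts
    return P@np.array(c['rotation']).T+np.array(c['eye'])
           ~~~~~~~~~~~~~~~~~~~~~~~~~~~^~~~~~~~~~~~~~~~~~~
ValueError: operands could not be broadcast together with shapes (420,560) (3,)
```

```bash
sed -i 's/^import numpy.*/import numpy as np, cv2\nfrom scipy.spatial.transform import Rotation as Ro/; s/np.array(c\[.rotation.\]).T/Ro.from_euler("xyz",c["rotation"]).as_matrix().T/' h.py
python3 - <<'E'
from h import *
for n in ['scene','top','wrist']:
    im,d,c=cam(n); print(n,c);cv2.imwrite(f'pics/{n}0.png',im); np.savez(f'{n}0.npz',im=im,d=d,P=pts(d,c)); 
E
```

```text
scene {'vertical_fov': 44.972775203919, 'cx': 280.3639495787549, 'cy': 206.76014606314448, 'eye': array([ -311.89242327, -1169.21770048,   784.21631619]), 'rotation': array([ 1.11058318,  0.0245806 , -0.64731303])}
top {'vertical_fov': 52.077310033616705, 'cx': 279.93488890813904, 'cy': 206.52119137899376, 'eye': array([ 3.67173094e+02, -1.93201106e-01,  1.11291260e+03]), 'rotation': array([ 0.1560624 , -0.00556404, -1.55834613])}
wrist {'vertical_fov': 69.37827285434511, 'cx': 278.73247094010975, 'cy': 214.34895947662898, 'eye': array([ 329.18572609, -538.08161841,  384.02713726]), 'rotation': array([-2.96642584e-01,  6.46538932e-04, -1.15467691e+00])}
```

View pics/scene0.png

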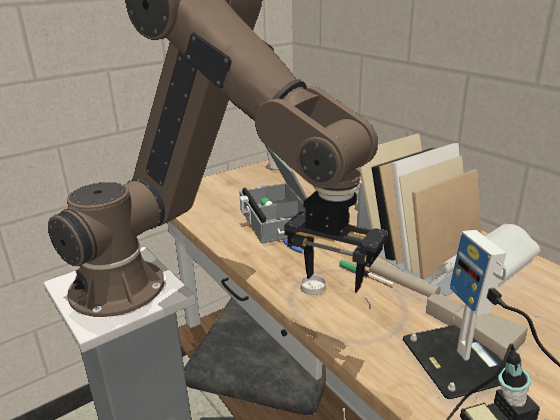

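View pics/top0.png

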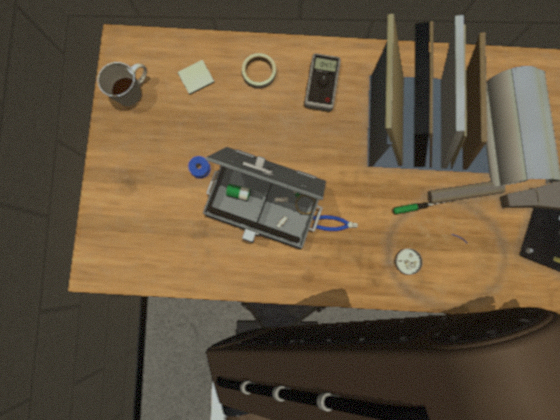

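View pics/wrist0.png

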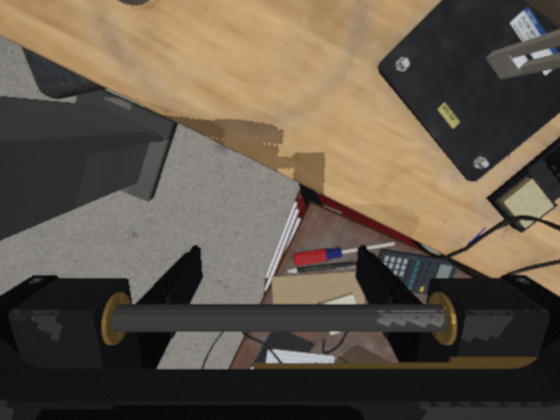

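```bash
python3 - <<'E'
from h import *
z=np.load('top0.npz');im=z['im'];P=z['P'];d=z['d']
c=im[130:260,180:345]; cv2.imwrite('pics/topz.png',cv2.resize(c,None,fx=4.8,fy=4.6,interpolation=cv2.INTER_CUBIC))
print('bench z',[P[v,u].round(1) for v,u in [(100,200),(270,200),(270,300),(150,370)]])
for v in range(140,256,6):
    print(v,' '.join('%4d'%P[v,u,2] for u in range(190,340,6)))
E
```

```text
bench z [array([830.7, 216.1,   5.9]), array([375.2, 198.1,   1. ]), array([378.4, -57.6,   0.5]), array([ 690.2, -237.3,   29. ])]
140   -2    3    0 1112    0    0    3    3    2   -1    0    0    3   -1    2   -2    0    1    1    2    2    0    0   -1    0
146    0    0    0    0    1   -1 1112   -1   -2    1    5   -1    3    1    0    0    0    0    6    4    2    4   -1    1    1
152   -3   -3   -2    0    0  151  132  113   95   82    1    4    2   -2    0    0    0    0    1    0   -1    1    0    1   -3
158    2   30   27  225  220  196  183  173  151  129  109  200  204    2    0   -1    2    0    0   -1   -3    0    4    1    6
164   34   22   34    3    2  223  223  216  197  195  195  199  200  110   89    3    1    0    2    0    1   -1    1    2   -1
170   28   32   31   -2   -1   65    9    5  221  228  214  196  192  194  146  127  106   87   75    3    0    0    2    0    2
176    4    0    1   -2   36   41    6    9    8   10    7  225  225  210  195  182  161  143  127  105   89    0    0    0    0
182    1    2    1    4   67   12    5   10    7   10    9    9  
[... 911 characters left out ...]
   10   23    7    6    5   10   -4    9    2    3    1
230    0   -2    3    0    0    0   -1    1    4    0  102   69   80   82   86   11   11    8    7    8   -2   -3   -2    8    5
236    0    4    1    0    3    0   -1   -2    0  100  101    1    0   70   56   80   81   85    7   71    1   -5    0    0    2
242    1    0    0    0    2    0    4   -2    0    1   -2    0    0   -4    1   14   69   52   77    2    1    0    0    4    3
248   -2    2    0    0   -2    1    2    0   -3   -2    0   -2    3    0    3    0    3    1   26    2    2    3    0    3   -4
254    2   -2    2    1    3    2   -3    0    0    0    0   -3   -2    2    4    1    0   -6   -2   -2    2    1    0    2    2
```

View pics/topz.png

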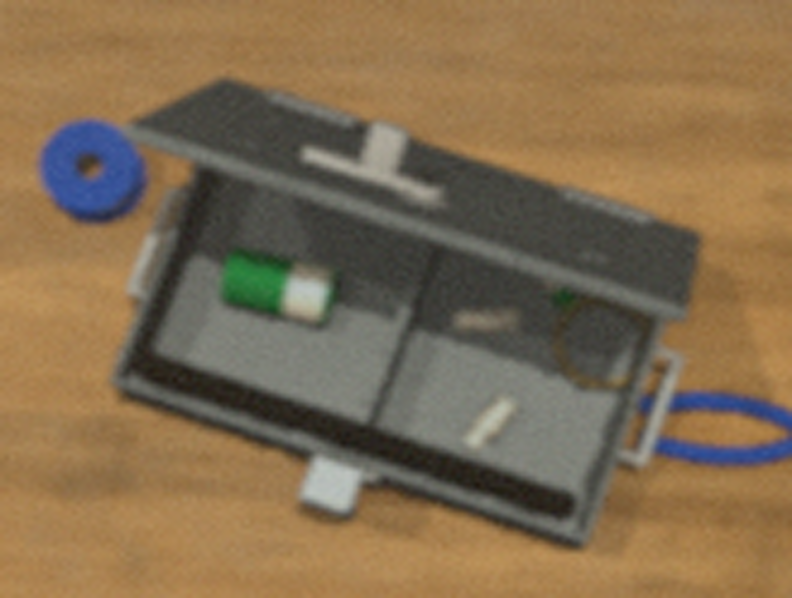

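```bash
cat > fit.py <<'E'
from h import *
z=np.load('top0.npz');im=z['im'];P=z['P'];d=z['d']
V,U=np.mgrid[0:420,0:560]
box=(U>180)&(U<345)&(V>130)&(V<260)
ok=box&(d>0)
hk=ok&(P[...,2]>95)&(P[...,2]<108)&(V>225)
hp=P[hk]; print('hook',hk.sum(),hp.mean(0),'px',U[hk].mean(),V[hk].mean()); print(cv2.minAreaRect(hp[:,:2].astype(np.float32)))
# sponge: dark brown/black strip z 76..92, V>200
sp=ok&(P[...,2]>74)&(P[...,2]<92)&(V>203)
s=P[sp]; print('sponge rect',sp.sum(),cv2.minAreaRect(s[:,:2].astype(np.float32)),s[:,2].mean())
lp=P[ok&(P[...,2]>78)&(P[...,2]<240)&(V<202)]
rng=np.random.default_rng(0);best=0
for _ in range(500):
    a,b,c=lp[rng.choice(len(lp),3,0)]; n=np.cross(b-a,c-a); 
    if np.linalg.norm(n)<1e3: continue
    n/=np.linalg.norm(n); i=abs((lp-a)@n)<3
    if i.sum()>best: best=i.sum();I=i
q=lp[I]; m=q.mean(0); n=np.linalg.svd(q-m)[2][2]; n*=np.sign(n[0])
print('lid plane',best,len(lp),n,m,'open',np.arctan2(n[0]*1,n[2]), 'tilt',np.arccos(n[2]),'yaw',np.arctan2(n[1],n[0]))
r=cv2.minAreaRect(s[:,:2].astype(np.float32))
vx,vy,_,_=cv2.fitLine(s[:,:2].astype(np.float32),cv2.DIST_L2,0,.01,.01).ravel(); print('sponge dir',np.degrees(np.arctan2(vy,vx)))
E
python3 fit.py
```

```text
hook 114 [457.85480969  70.03109324 101.84988311] px 248.21929824561403 234.81578947368422
((458.0365295410156, 70.16838836669922), (26.241579055786133, 23.86457061767578), 69.96669006347656)
sponge rect 584 ((470.082763671875, 66.41179656982422), (235.4409637451172, 49.3214225769043), 71.02836608886719) 82.92644850926584
lid plane 1988 2320 [ 0.84980512 -0.28647329  0.4424526 ] [595.84423934  19.23652941 167.883621  ] open 1.0907640754386954 tilt 1.1124646330748462 yaw -0.32514092413762596
sponge dir 71.30934
```

Request:
move_arm --rows '[{"ty": -2, "ry": -0.1185, "grip": 0}, {"ty": -2, "ry": -0.1185, "grip": 0}, {"ty": -2, "ry": -0.1185, "grip": 0}, {"ty": -2, "ry": -0.1185, "grip": 0}, {"ty": -2, "ry": -0.1185, "grip": 0}, {"ty": -2, "ry": -0.1185, "grip": 0}, {"ty": -2, "ry": -0.1185, "grip": 0}]'

```text
validation failed for argument at $.ro...
```

Request:
move_arm --rows '[{"tx": 0.0, "ty": -2.0, "tz": 0.0, "rx": 0.0, "ry": -0.1185, "rz": 0.0, "grip": 0.0}, {"tx": 0.0, "ty": -2.0, "tz": 0.0, "rx": 0.0, "ry": -0.1185, "rz": 0.0, "grip": 0.0}, {"tx": 0.0, "ty": -2.0, "tz": 0.0, "rx": 0.0, "ry": -0.1185, "rz": 0.0, "grip": 0.0}, {"tx": 0.0, "ty": -2.0, "tz": 0.0, "rx": 0.0, "ry": -0.1185, "rz": 0.0, "grip": 0.0}, {"tx": 0.0, "ty": -2.0, "tz": 0.0, "rx": 0.0, "ry": -0.1185, "rz": 0.0, "grip": 0.0}, {"tx": 0.0, "ty": -2.0, "tz": 0.0, "rx": 0.0, "ry": -0.1185, "rz": 0.0, "grip": 0.0}, {"tx": 0.0, "ty": -2.0, "tz": 0.0, "rx": 0.0, "ry": -0.1185, "rz": 0.0, "grip": 0.0}]'

```text
t: 0.78
eef_pos: [252.4, -571.6, 340.1]
tcp_rot: [-1.571, 0.0, -0.32]
ft_force: [0.1, -0.0, 0.9]
opening: 0.561
```

Request:
move_arm --rows '[{"tx": 0.8, "ty": 0.0, "tz": 3.5, "rx": 0.0, "ry": 0.0, "rz": 0.0, "grip": 0.0}, {"tx": 0.8, "ty": 0.0, "tz": 3.5, "rx": 0.0, "ry": 0.0, "rz": 0.0, "grip": 0.0}, {"tx": 0.8, "ty": 0.0, "tz": 3.5, "rx": 0.0, "ry": 0.0, "rz": 0.0, "grip": 0.0}, {"tx": 0.8, "ty": 0.0, "tz": 3.5, "rx": 0.0, "ry": 0.0, "rz": 0.0, "grip": 0.0}, {"tx": 0.8, "ty": 0.0, "tz": 3.5, "rx": 0.0, "ry": 0.0, "rz": 0.0, "grip": 0.0}, {"tx": 0.8, "ty": 0.0, "tz": 3.5, "rx": 0.0, "ry": 0.0, "rz": 0.0, "grip": 0.0}, {"tx": 0.8, "ty": 0.0, "tz": 3.5, "rx": 0.0, "ry": 0.0, "rz": 0.0, "grip": 0.0}, {"tx": 0.8, "ty": 0.0, "tz": 3.5, "rx": 0.0, "ry": 0.0, "rz": 0.0, "grip": 0.0}, {"tx": 0.8, "ty": 0.0, "tz": 3.5, "rx": 0.0, "ry": 0.0, "rz": 0.0, "grip": 0.0}]'

```text
t: 1.53
eef_pos: [421.9, -294.6, 339.3]
tcp_rot: [-1.571, -0.0, -0.326]
ft_force: [1.0, -0.8, 0.6]
opening: 0.003
```

Request:
move_arm --rows '[{"tx": 0.8, "ty": 0.0, "tz": 3.5, "rx": 0.0, "ry": 0.0, "rz": 0.0, "grip": 0.0}, {"tx": 0.8, "ty": 0.0, "tz": 3.5, "rx": 0.0, "ry": 0.0, "rz": 0.0, "grip": 0.0}, {"tx": 0.8, "ty": 0.0, "tz": 3.5, "rx": 0.0, "ry": 0.0, "rz": 0.0, "grip": 0.0}, {"tx": 0.8, "ty": 0.0, "tz": 3.5, "rx": 0.0, "ry": 0.0, "rz": 0.0, "grip": 0.0}, {"tx": 0.8, "ty": 0.0, "tz": 3.5, "rx": 0.0, "ry": 0.0, "rz": 0.0, "grip": 0.0}, {"tx": 0.8, "ty": 0.0, "tz": 3.5, "rx": 0.0, "ry": 0.0, "rz": 0.0, "grip": 0.0}, {"tx": 0.8, "ty": 0.0, "tz": 3.5, "rx": 0.0, "ry": 0.0, "rz": 0.0, "grip": 0.0}, {"tx": 0.8, "ty": 0.0, "tz": 3.5, "rx": 0.0, "ry": 0.0, "rz": 0.0, "grip": 0.0}]'

```text
t: 2.2
eef_pos: [572.2, -49.7, 339.2]
tcp_rot: [-1.571, -0.0, -0.325]
ft_force: [0.9, -1.3, -0.2]
opening: 0.004
```

```bash
cat >> h.py <<'E'
O=np.array([552.8,38.1]);Y=-0.3255
ex=np.array([np.cos(Y),np.sin(Y)]);ey=np.array([-np.sin(Y),np.cos(Y)])
def case(p): p=np.asarray(p); return np.array([(p[:2]-O)@ex,(p[:2]-O)@ey,p[2]]).round(1)
def st():
    s=env.state(); print('t',round(s['t'],2),'case TCP',case(s['eef_pos']),'rot',s['tcp_rot'].round(3),'F',s['ft_force'].round(1),'op',round(s['opening'],3))
E
python3 -c "
from h import *
st(); print(env.state()['joints'].round(2))
im,d,c=cam('wrist'); cv2.imwrite('pics/w1.png',im)
im,d,c=cam('top'); cv2.imwrite('pics/t1.png',im)"
```

```text
t 2.2 case TCP [ 46.4 -77.  339.2] rot [-1.571 -0.    -0.325] F [ 0.9 -1.3 -0.2] op 0.004
[-0.2   0.31  1.48 -0.    1.36  0.12]
```

View pics/w1.png

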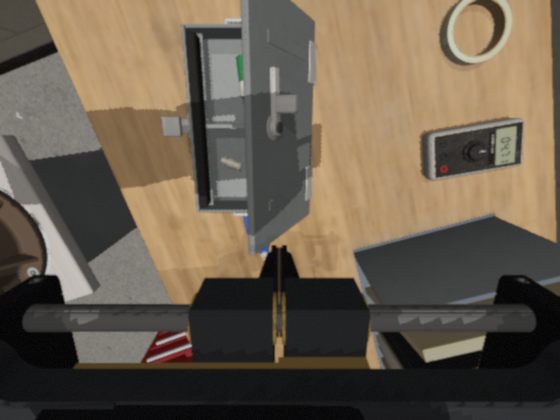

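Request:
move_arm --rows '[{"tx": 1.4, "ty": 0.0, "tz": 1.8, "rx": 0.0, "ry": 0.0, "rz": 0.0, "grip": 0.0}, {"tx": 0.0, "ty": 0.0, "tz": 1.9, "rx": 0.0, "ry": 0.0, "rz": 0.0, "grip": 0.0}, {"tx": 0.0, "ty": 3.0, "tz": 0.0, "rx": 0.0, "ry": 0.0, "rz": 0.0, "grip": 0.0}, {"tx": 0.0, "ty": 3.0, "tz": 0.0, "rx": 0.0, "ry": 0.0, "rz": 0.0, "grip": 0.0}, {"tx": 0.0, "ty": 3.0, "tz": 0.0, "rx": 0.0, "ry": 0.0, "rz": 0.0, "grip": 0.0}, {"tx": 0.0, "ty": 2.0, "tz": 0.0, "rx": 0.0, "ry": 0.0, "rz": 0.0, "grip": 0.0}, {"tx": 0.0, "ty": 0.5, "tz": 0.0, "rx": 0.0, "ry": 0.0, "rz": 0.0, "grip": 0.0}]'

```text
t: 2.88
eef_pos: [595.1, -21.2, 220.8]
tcp_rot: [-1.572, 0.005, -0.326]
ft_force: [0.6, -0.1, -0.5]
opening: 0.004
```

```bash

python3 -c "
from h import *
st()
im,d,c=cam('wrist'); cv2.imwrite('pics/w2.png',im);st()"
```

```text
t 2.88 case TCP [ 59.1 -42.6 220.8] rot [-1.572  0.005 -0.326] F [ 0.6 -0.1 -0.5] op 0.004
t 2.93 case TCP [ 59.6 -42.5 221.9] rot [-1.572  0.004 -0.326] F [ 0.5 -0.8 -0.6] op 0.005
```

View pics/w2.png

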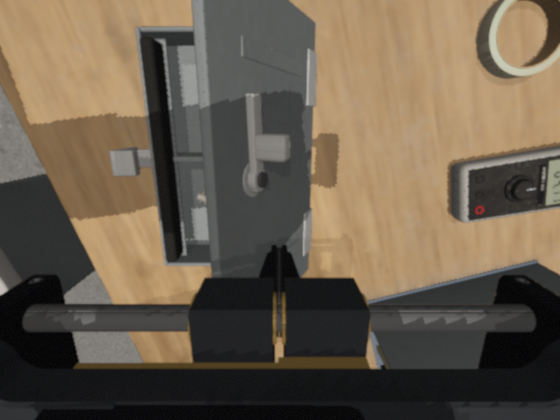

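Request:
move_arm --rows '[{"tx": -1.2, "ty": -0.2, "tz": 0.0, "rx": 0.0, "ry": 0.0, "rz": 0.0, "grip": 0.0}, {"tx": -1.1, "ty": -0.2, "tz": 0.0, "rx": 0.0, "ry": 0.0, "rz": 0.0, "grip": 0.0}, {"tx": -1.3, "ty": 0.75, "tz": 0.0, "rx": 0.0, "ry": 0.0, "rz": 0.0, "grip": 0.0}, {"tx": -1.3, "ty": 0.75, "tz": 0.0, "rx": 0.0, "ry": 0.0, "rz": 0.0, "grip": 0.0}]'

```text
t: 3.27
eef_pos: [550.1, -5.3, 215.0]
tcp_rot: [-1.57, -0.003, -0.326]
ft_force: [-0.2, 0.4, -0.3]
opening: 0.007
```

```bash

python3 -c "
from h import *
st()"
```

```text
t 3.27 case TCP [ 11.3 -41.9 215. ] rot [-1.57  -0.003 -0.326] F [-0.2  0.4 -0.3] op 0.007
```

```bash

python3 -c "
from h import *
im,d,c=cam('wrist'); cv2.imwrite('pics/w3.png',im);st()"
```

```text
t 3.32 case TCP [  8.6 -42.  213.4] rot [-1.571  0.    -0.325] F [0.2 0.3 0.1] op 0.01
```

View pics/w3.png

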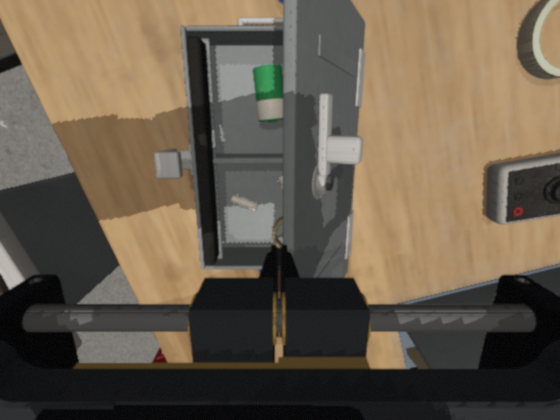

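```bash

python3 -c "
from h import *
im,d,c=cam('wrist'); st(); P=pts(d,c)
C=np.stack([(P[...,:2]-O)@ex,(P[...,:2]-O)@ey,P[...,2]],-1)
np.savez('w3.npz',im=im,d=d,C=C)
for v in (60,120,180,220,240,250,260,270):
  print(v,[(u,*C[v,u].round().astype(int)) for u in range(240,362,12)])
cv2.imwrite('pics/w3z.png',cv2.resize(im[150:300,200:380],None,fx=4,fy=4))
"
```

```text
t 3.37 case TCP [  9.9 -41.9 214.1] rot [-1.571 -0.    -0.325] F [ 0.3 -0.4  0.5] op 0.005
60 [(240, np.int64(-36), np.int64(110), np.int64(8)), (252, np.int64(-22), np.int64(110), np.int64(7)), (264, np.int64(-8), np.int64(110), np.int64(9)), (276, np.int64(6), np.int64(110), np.int64(8)), (288, np.int64(14), np.int64(72), np.int64(222)), (300, np.int64(20), np.int64(72), np.int64(225)), (312, np.int64(28), np.int64(74), np.int64(211)), (324, np.int64(37), np.int64(78), np.int64(191)), (336, np.int64(48), np.int64(81), np.int64(172)), (348, np.int64(62), np.int64(86), np.int64(141)), (360, np.int64(82), np.int64(94), np.int64(98))]
120 [(240, np.int64(-38), np.int64(43), np.int64(8)), (252, np.int64(-24), np.int64(43), np.int64(8)), (264, np.int64(-8), np.int64(43), np.int64(36)), (276, np.int64(6), np.int64(43), np.int64(35)), (288, np.int64(15), np.int64(42), np.int64(224)), (300, np.int64(21), np.int64(42), np.int64(225)), (312, np.int64(29), np.int64(42), np.int64(207)), (324, np.int64(38), np.int64(42), np.int64(194)), (336, np.int64(52), np.int64(42), np.int64(160)), (348, np.
[... 2757 characters left out ...]
2), np.int64(-81), np.int64(143)), (348, np.int64(87), np.int64(-107), np.int64(88)), (360, np.int64(126), np.int64(-149), np.int64(1))]
270 [(240, np.int64(-47), np.int64(-165), np.int64(0)), (252, np.int64(-30), np.int64(-165), np.int64(0)), (264, np.int64(2), np.int64(-30), np.int64(261)), (276, np.int64(8), np.int64(-31), np.int64(258)), (288, np.int64(14), np.int64(-30), np.int64(261)), (300, np.int64(23), np.int64(-51), np.int64(221)), (312, np.int64(34), np.int64(-62), np.int64(199)), (324, np.int64(47), np.int64(-76), np.int64(172)), (336, np.int64(64), np.int64(-95), np.int64(136)), (348, np.int64(89), np.int64(-121), np.int64(86)), (360, np.int64(128), np.int64(-165), np.int64(0))]
```

View pics/w3z.png

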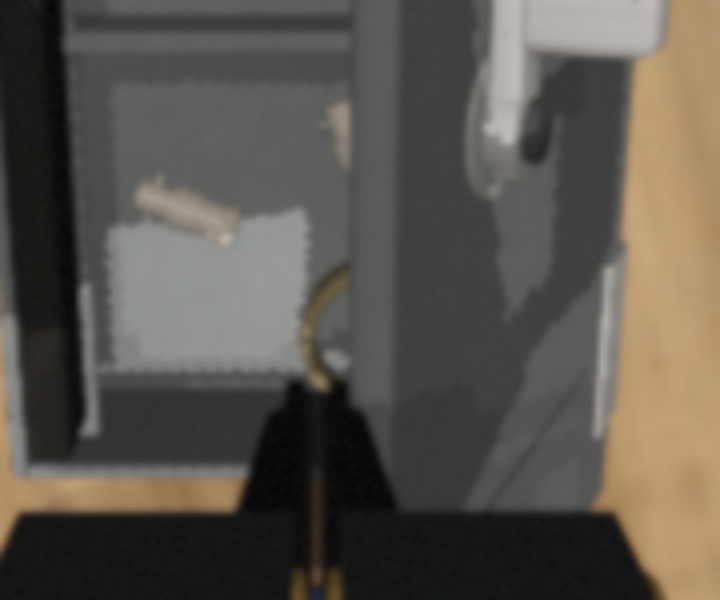

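```bash

python3 -c "
import numpy as np
z=np.load('w3.npz');C=z['C']
for u in (273,276,282,285,288):
  print(u,[(v,*[int(x) for x in C[v,u].round()]) for v in range(240,276,2)])
print([(u,*[int(x) for x in C[256,u].round()]) for u in range(258,312,3)])
"
```

```text
273 [(240, 1, -115, 8), (242, 1, -119, 7), (244, 1, -121, 7), (246, 6, -30, 231), (248, 6, -30, 233), (250, 6, -30, 237), (252, 6, -30, 239), (254, 6, -30, 241), (256, 6, -30, 244), (258, 6, -30, 247), (260, 6, -30, 250), (262, 6, -30, 252), (264, 6, -31, 253), (266, 7, -30, 257), (268, 7, -30, 260), (270, 7, -30, 261), (272, 7, -30, 264), (274, 7, -30, 265)]
276 [(240, 6, -107, 27), (242, 6, -111, 25), (244, 6, -121, 8), (246, 5, -124, 8), (248, 8, -31, 231), (250, 8, -31, 233), (252, 8, -31, 236), (254, 8, -32, 238), (256, 8, -31, 242), (258, 8, -31, 245), (260, 8, -32, 246), (262, 8, -32, 248), (264, 8, -31, 252), (266, 8, -31, 254), (268, 8, -31, 256), (270, 8, -31, 258), (272, 8, -31, 261), (274, 8, -31, 263)]
282 [(240, 14, -115, 8), (242, 14, -117, 11), (244, 14, -117, 18), (246, 11, -30, 231), (248, 11, -30, 233), (250, 11, -30, 237), (252, 11, -30, 240), (254, 11, -30, 242), (256, 11, -30, 245), (258, 11, -30, 247), (260, 11, -30, 250), (262, 11, -30, 252), (264, 11, -30, 254), (266, 11, -30, 257), (268, 11, -30, 258), (270, 11, -29, 262), (272, 11, -30, 264), (274, 11, -30,
[... 447 characters left out ...]
, 224), (246, 15, -33, 224), (248, 15, -34, 224), (250, 15, -35, 224), (252, 15, -30, 239), (254, 15, -30, 242), (256, 15, -30, 245), (258, 15, -30, 247), (260, 14, -29, 251), (262, 14, -30, 252), (264, 14, -30, 255), (266, 14, -30, 256), (268, 14, -30, 259), (270, 14, -30, 261), (272, 14, -30, 263), (274, 14, -29, 266)]
[(258, -17, -125, 39), (261, -14, -124, 41), (264, -10, -125, 39), (267, 3, -30, 244), (270, 5, -30, 245), (273, 6, -30, 244), (276, 8, -31, 242), (279, 10, -31, 242), (282, 11, -30, 245), (285, 13, -30, 245), (288, 15, -30, 245), (291, 16, -30, 244), (294, 19, -39, 226), (297, 21, -38, 226), (300, 23, -41, 221), (303, 25, -43, 217), (306, 28, -45, 212), (309, 30, -48, 206)]
```

```bash

python3 -c "
import numpy as np
z=np.load('scene0.npz');P=z['P'];im=z['im']
for u in (306,309,312,357,360,363):
  print(u,[(v,*[int(x) for x in P[v,u].round()],int(im[v,u].mean())) for v in range(252,298,3)])
z=np.load('wrist0.npz');P=z['P']
for u in (195,365): print(u,[(v,*[int(x) for x in P[v,u].round()]) for v in range(240,290,4)])
"
```

```text
306 [(252, 220, -526, 273, 20), (255, 220, -526, 266, 22), (258, 219, -527, 260, 20), (261, 220, -526, 252, 18), (264, 219, -527, 247, 17), (267, 218, -529, 241, 14), (270, 222, -524, 230, 11), (273, 220, -527, 225, 91), (276, 406, -301, 19, 169), (279, 411, -296, 5, 152), (282, 404, -304, 3, 204), (285, 396, -313, 2, 227), (288, 374, -339, 16, 163), (291, 375, -338, 6, 140), (294, 374, -340, -1, 151), (297, 366, -350, -2, 180)]
309 [(252, 225, -529, 272, 19), (255, 223, -532, 268, 32), (258, 223, -532, 261, 33), (261, 225, -530, 253, 32), (264, 223, -532, 247, 32), (267, 224, -530, 239, 32), (270, 224, -531, 233, 32), (273, 223, -531, 226, 32), (276, 224, -530, 218, 29), (279, 416, -301, 6, 148), (282, 410, -309, 3, 208), (285, 402, -319, 2, 212), (288, 378, -347, 19, 192), (291, 378, -347, 10, 143), (294, 377, -348, 1, 147), (297, 368, -359, 2, 173)]
312 [(252, 237, -524, 265, 23), (255, 236, -526, 260, 24), (258, 235, -526, 253, 22), (261, 237, -524, 245, 22), (264, 236, -525, 239, 23), (267, 235, -526, 232, 23), (270, 237, -524, 224, 23), (273, 236, -525, 218, 27), (276, 425, -30
[... 1412 characters left out ...]
0, 182), (291, 493, -427, 2, 176), (294, 484, -435, 1, 175), (297, 476, -444, 1, 168)]
195 [(240, -297, -397, -903), (244, -315, -404, -901), (248, 245, -522, 220), (252, 243, -523, 222), (256, 243, -524, 227), (260, 241, -525, 226), (264, 239, -526, 227), (268, 237, -527, 228), (272, 235, -528, 229), (276, 233, -528, 229), (280, 230, -529, 228), (284, 229, -530, 231), (288, 227, -531, 232)]
365 [(240, 197, -778, -161), (244, 190, -781, -159), (248, 284, -613, 219), (252, 284, -612, 225), (256, 282, -612, 227), (260, 282, -611, 231), (264, 280, -611, 233), (268, 278, -612, 233), (272, 276, -613, 234), (276, 274, -614, 235), (280, 272, -615, 235), (284, 271, -615, 237), (288, 268, -617, 236)]
```

Request:
move_arm --rows '[{"tx": 0.0, "ty": -1.5, "tz": 0.0, "rx": 0.0, "ry": 0.0, "rz": 0.0, "grip": 0.0}, {"tx": 2.5, "ty": 0.0, "tz": 0.0, "rx": 0.0, "ry": 0.0, "rz": 0.0, "grip": 0.0}, {"tx": 2.5, "ty": 0.0, "tz": 0.0, "rx": 0.0, "ry": 0.0, "rz": 0.0, "grip": 0.0}, {"tx": 0.0, "ty": 2.0, "tz": 0.0, "rx": 0.0, "ry": 0.0, "rz": 0.0, "grip": 0.0}, {"tx": 0.0, "ty": 2.0, "tz": 0.0, "rx": 0.0, "ry": 0.0, "rz": 0.0, "grip": 0.0}, {"tx": -1.0, "ty": 0.0, "tz": 0.0, "rx": 0.0, "ry": 0.0, "rz": 0.0, "grip": 0.0}, {"tx": -1.0, "ty": 0.0, "tz": 0.0, "rx": 0.0, "ry": 0.0, "rz": 0.0, "grip": 0.0}, {"tx": -1.0, "ty": 0.0, "tz": 0.0, "rx": 0.0, "ry": 0.0, "rz": 0.0, "grip": 0.0}]'

```text
t: 4.03
eef_pos: [568.8, -11.4, 189.8]
tcp_rot: [-1.571, -0.002, -0.325]
ft_force: [1.0, -0.0, 0.0]
opening: 0.006
```

```bash

python3 -c "
from h import *
st()
im,d,c=cam('wrist'); P=pts(d,c)
C=np.stack([(P[...,:2]-O)@ex,(P[...,:2]-O)@ey,P[...,2]],-1)
for v in (200,220): print(v,[(u,*C[v,u].round().astype(int).tolist()) for u in range(200,300,8)])
cv2.imwrite('pics/w4.png',im)"
```

```text
t 4.03 case TCP [ 31.  -41.8 189.8] rot [-1.571 -0.002 -0.325] F [ 1. -0.  0.] op 0.006
200 [(200, -66, -52, 8), (208, -56, -52, 9), (216, -44, -50, 16), (224, -36, -52, 9), (232, -26, -52, 7), (240, 12, 2, 221), (248, 16, 3, 223), (256, 20, 2, 220), (264, 24, 0, 212), (272, 28, -2, 203), (280, 33, -4, 196), (288, 38, -5, 193), (296, 43, -6, 190)]
220 [(200, -68, -78, 8), (208, -58, -78, 7), (216, -48, -78, 8), (224, -37, -78, 8), (232, -28, -79, 7), (240, 11, -9, 221), (248, 16, -8, 224), (256, 20, -9, 221), (264, 24, -12, 213), (272, 28, -14, 204), (280, 33, -18, 194), (288, 38, -21, 184), (296, 44, -25, 171)]
```

View pics/w4.png

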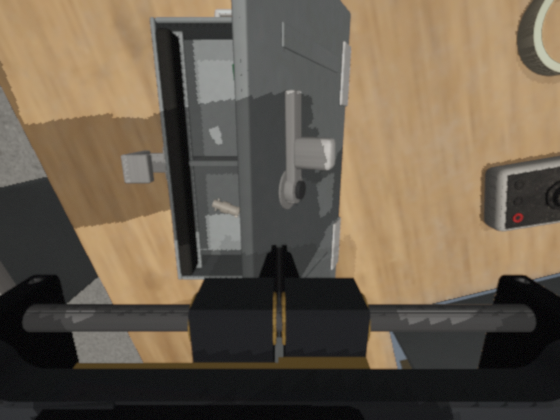

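Request:
move_arm --rows '[{"tx": -1.3, "ty": 0.6, "tz": 0.0, "rx": 0.0, "ry": 0.0, "rz": 0.0, "grip": 0.0}, {"tx": -1.3, "ty": 0.8, "tz": 0.0, "rx": 0.0, "ry": 0.0, "rz": 0.0, "grip": 0.0}, {"tx": -1.15, "ty": 1.0, "tz": 0.0, "rx": 0.0, "ry": 0.0, "rz": 0.0, "grip": 0.0}, {"tx": -1.1, "ty": 1.0, "tz": 0.0, "rx": 0.0, "ry": 0.0, "rz": 0.0, "grip": 0.0}]'

```text
t: 4.42
eef_pos: [523.1, 4.2, 155.9]
tcp_rot: [-1.57, -0.004, -0.325]
ft_force: [1.0, -0.3, -0.0]
opening: 0.008
```

```bash

python3 -c "
from h import *
im,d,c=cam('wrist'); st(); P=pts(d,c)
C=np.stack([(P[...,:2]-O)@ex,(P[...,:2]-O)@ey,P[...,2]],-1)
for v in (200,220): print(v,[(u,*C[v,u].round().astype(int).tolist()) for u in range(230,380,10)])
cv2.imwrite('pics/w5.png',im)"
```

```text
t 4.47 case TCP [-19.9 -41.9 154. ] rot [-1.571e+00  1.000e-03 -3.250e-01] F [-0.9  1.1 -1.5] op 0.002
200 [(230, -61, -27, 70), (240, -37, 2, 184), (250, -32, 1, 181), (260, -27, -1, 176), (270, -21, -1, 172), (280, -16, -3, 167), (290, -10, -4, 163), (300, -4, -3, 166), (310, 2, -3, 165), (320, 11, -9, 144), (330, 19, -10, 137), (340, 27, -12, 131), (350, 37, -14, 122), (360, 46, -16, 115), (370, 57, -18, 105)]
220 [(230, -61, -45, 76), (240, -38, -9, 184), (250, -32, -11, 181), (260, -27, -12, 176), (270, -22, -13, 172), (280, -16, -15, 166), (290, -9, -17, 161), (300, -3, -19, 156), (310, 4, -21, 150), (320, 12, -23, 142), (330, 20, -25, 136), (340, 29, -27, 129), (350, 38, -30, 122), (360, 48, -33, 113), (370, 59, -36, 103)]
```

View pics/w5.png

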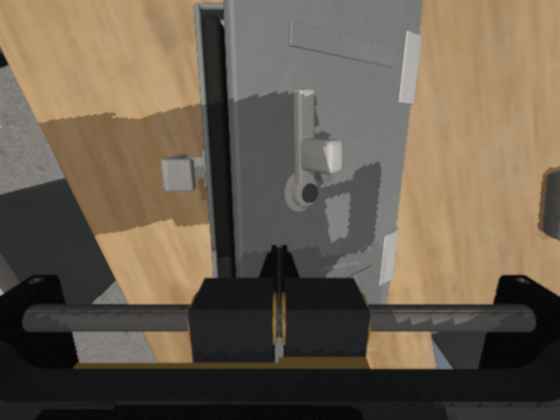

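Request:
move_arm --rows '[{"tx": -0.9, "ty": 1.2, "tz": 0.0, "rx": 0.0, "ry": 0.0, "rz": 0.0, "grip": 0.0}, {"tx": -0.9, "ty": 1.2, "tz": 0.0, "rx": 0.0, "ry": 0.0, "rz": 0.0, "grip": 0.0}, {"tx": -0.65, "ty": 1.35, "tz": 0.0, "rx": 0.0, "ry": 0.0, "rz": 0.0, "grip": 0.0}, {"tx": -0.65, "ty": 1.35, "tz": 0.0, "rx": 0.0, "ry": 0.0, "rz": 0.0, "grip": 0.0}, {"tx": -0.4, "ty": 1.4, "tz": 0.0, "rx": 0.0, "ry": 0.0, "rz": 0.0, "grip": 0.0}, {"tx": -0.3, "ty": 0.7, "tz": 0.0, "rx": 0.0, "ry": 0.0, "rz": 0.0, "grip": 0.0}, {"tx": 0.0, "ty": 0.3, "tz": 0.0, "rx": 0.0, "ry": 0.0, "rz": 0.0, "grip": 0.0}]'

```text
t: 5.05
eef_pos: [487.1, 16.2, 79.4]
tcp_rot: [-1.571, 0.0, -0.325]
ft_force: [0.8, -0.2, 0.8]
opening: 0.007
```

```bash

python3 -c "
from h import *
st()"
```

```text
t 5.05 case TCP [-55.3 -41.8  79.4] rot [-1.571  0.    -0.325] F [ 0.8 -0.2  0.8] op 0.007
```

Request:
move_arm --rows '[{"tx": 0.0, "ty": 0.4, "tz": 0.0, "rx": 0.0, "ry": 0.0, "rz": 0.0, "grip": 0.0}, {"tx": 0.0, "ty": 0.4, "tz": 0.0, "rx": 0.0, "ry": 0.0, "rz": 0.0, "grip": 0.0}, {"tx": 0.0, "ty": 0.2, "tz": 0.0, "rx": 0.0, "ry": 0.0, "rz": 0.0, "grip": 0.0}, {"tx": 0.0, "ty": 0.0, "tz": 0.0, "rx": 0.0, "ry": 0.0, "rz": 0.0, "grip": 0.0}]'

```text
t: 5.38
eef_pos: [487.5, 16.1, 69.5]
tcp_rot: [-1.571, -0.0, -0.326]
ft_force: [-2.4, 1.5, 5.1]
opening: 0.003
```

```bash

python3 -c "
from h import *
st()"
```

```text
t 5.38 case TCP [-54.9 -41.7  69.5] rot [-1.571 -0.    -0.326] F [-2.4  1.5  5.1] op 0.003
```

Request:
move_arm --rows '[{"tx": 0.0, "ty": -2.5, "tz": 0.0, "rx": 0.0, "ry": 0.0, "rz": 0.0, "grip": 0.0}, {"tx": 0.0, "ty": -3.0, "tz": 0.0, "rx": 0.0, "ry": 0.0, "rz": 0.0, "grip": 0.0}, {"tx": 2.0, "ty": 0.0, "tz": 2.5, "rx": 0.0, "ry": 0.0, "rz": 0.0, "grip": 0.0}, {"tx": 2.0, "ty": 0.0, "tz": 2.5, "rx": 0.0, "ry": 0.0, "rz": 0.0, "grip": 0.0}, {"tx": 0.0, "ty": 0.0, "tz": 0.0, "rx": 0.0, "ry": 0.0, "rz": 0.0, "grip": 0.0}]'

```text
t: 5.8
eef_pos: [545.7, 52.3, 125.5]
tcp_rot: [-1.569, -0.005, -0.325]
ft_force: [-0.3, -0.2, -1.7]
opening: 0.003
```

```bash

python3 -c "
from h import *
im,d,c=cam('wrist'); st(); P=pts(d,c)
C=np.stack([(P[...,:2]-O)@ex,(P[...,:2]-O)@ey,P[...,2]],-1)
np.savez('w6.npz',im=im,d=d,C=C)
cv2.imwrite('pics/w6.png',im)
im,d,c=cam('top'); P=pts(d,c); np.savez('t6.npz',im=im,d=d,P=P); cv2.imwrite('pics/t6.png',cv2.resize(im[130:260,180:345],None,fx=4.8,fy=4.6,interpolation=cv2.INTER_CUBIC))"
```

```text
t 5.85 case TCP [-13.3   9.7 124.7] rot [-1.57  -0.002 -0.324] F [-0.1  0.2  0.3] op 0.003
```

View pics/w6.png

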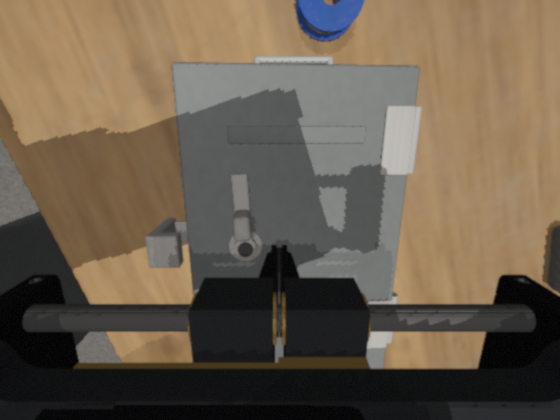

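View pics/t6.png

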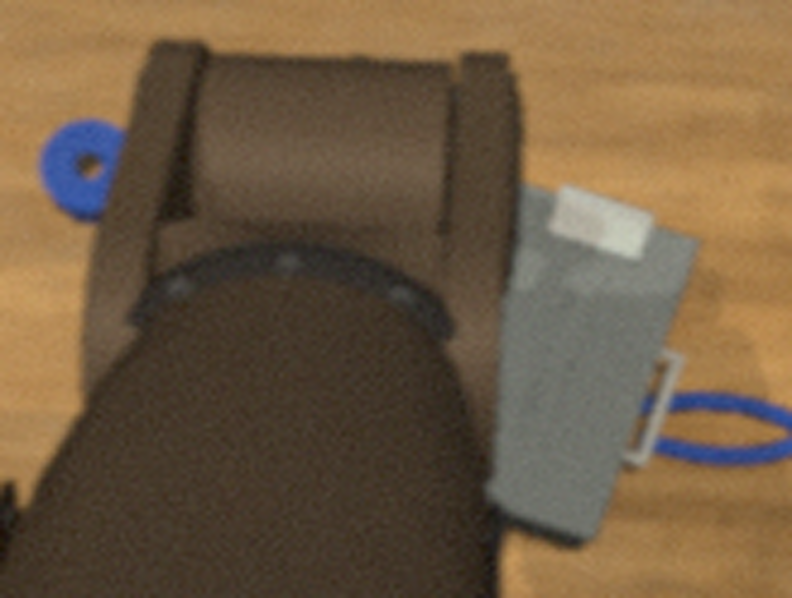

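```bash

python3 -c "
import numpy as np
z=np.load('w6.npz');C=z['C']
for v in (176,184,192,200,208,216,224,232,240,248): print(v,[(u,*C[v,u].round().astype(int).tolist()) for u in range(228,264,4)])
for v in (100,160,220): print('lid',v,[(u,*C[v,u].round(1).tolist()) for u in (200,290,380)])
print('hook',[C[v,u].round().tolist() for v,u in ((245,155),(245,175),(230,160),(260,165))])
"
```

```text
176 [(228, -48, 56, 88), (232, -44, 57, 94), (236, -41, 57, 95), (240, -38, 57, 95), (244, -35, 57, 94), (248, -33, 56, 88), (252, -30, 56, 86), (256, -27, 56, 86), (260, -24, 56, 88)]
184 [(228, -48, 50, 88), (232, -44, 51, 95), (236, -41, 51, 95), (240, -38, 51, 94), (244, -35, 51, 95), (248, -33, 50, 86), (252, -30, 50, 87), (256, -27, 50, 86), (260, -24, 50, 86)]
192 [(228, -48, 44, 88), (232, -44, 46, 96), (236, -41, 45, 94), (240, -39, 45, 94), (244, -11, 94, 311), (248, -33, 45, 92), (252, -30, 44, 87), (256, -27, 44, 87), (260, -24, 43, 86)]
200 [(228, -49, 38, 87), (232, -45, 38, 88), (236, -42, 39, 95), (240, -39, 40, 95), (244, -36, 40, 95), (248, -33, 39, 93), (252, -31, 38, 87), (256, -27, 37, 87), (260, -24, 37, 86)]
208 [(228, -49, 31, 88), (232, -46, 32, 88), (236, -42, 34, 95), (240, -39, 33, 94), (244, -36, 33, 95), (248, -33, 33, 95), (252, -31, 31, 86), (256, -28, 31, 86), (260, -25, 31, 87)]
216 [(228, -49, 25, 89), (232, -46, 25, 87), (236, -40, 33, 112), (240, -37, 33, 113), (244, -34, 33, 113), (248, -32, 32, 109), (252, -31, 25, 87), (256, -28, 24, 86), (260,
[... 406 characters left out ...]
0, 5, 88), (232, -47, 6, 89), (236, -40, 16, 114), (240, -37, 16, 116), (244, -34, 16, 115), (248, -32, 16, 115), (252, -31, 7, 92), (256, -28, 5, 88), (260, -25, 5, 88)]
248 [(228, -50, -2, 88), (232, -47, -1, 88), (236, -43, 1, 94), (240, -40, 2, 97), (244, -37, 2, 97), (248, -34, 2, 97), (252, -31, 2, 96), (256, -28, 1, 93), (260, -25, -2, 87)]
lid 100 [(200, -64.6, 108.8, 87.2), (290, -2.4, 109.0, 85.4), (380, 62.2, 109.4, 79.8)]
lid 160 [(200, -67.2, 67.9, 89.2), (290, -1.8, 67.3, 83.4), (380, 66.4, 66.9, 79.8)]
lid 220 [(200, -70.5, 22.3, 89.3), (290, -1.4, 21.1, 85.5), (380, 71.2, 19.0, 79.3)]
hook [[-103.0, 6.0, 101.0], [-88.0, 6.0, 100.0], [-103.0, 14.0, 88.0], [-96.0, -5.0, 102.0]]
```

Request:
move_arm --rows '[{"tx": -0.5, "ty": 0.0, "tz": 1.3, "rx": 0.0, "ry": 0.0, "rz": 0.0, "grip": 0.0}, {"tx": 0.0, "ty": 1.0, "tz": 0.0, "rx": 0.0, "ry": 0.0, "rz": 0.0, "grip": 0.0}, {"tx": 0.0, "ty": 1.5, "tz": 0.0, "rx": 0.0, "ry": 0.0, "rz": 0.0, "grip": 0.0}, {"tx": 0.0, "ty": 1.5, "tz": 0.0, "rx": 0.0, "ry": 0.0, "rz": 0.0, "grip": 0.0}, {"tx": 0.0, "ty": 0.8, "tz": 0.0, "rx": 0.0, "ry": 0.0, "rz": 0.0, "grip": 0.0}, {"tx": 0.0, "ty": 0.3, "tz": 0.0, "rx": 0.0, "ry": 0.0, "rz": 0.0, "grip": 0.0}, {"tx": 0.0, "ty": 0.0, "tz": 0.0, "rx": 0.0, "ry": 0.0, "rz": 0.0, "grip": 0.0}]'

```text
t: 6.48
eef_pos: [540.1, 64.1, 72.5]
tcp_rot: [-1.571, 0.001, -0.326]
ft_force: [-0.6, -0.1, 0.0]
opening: 0.003
```

```bash

python3 -c "
from h import *
im,d,c=cam('wrist'); st(); cv2.imwrite('pics/w7.png',im)"
```

```text
t 6.53 case TCP [-20.   20.8  73.1] rot [-1.571  0.    -0.326] F [-0.5 -1.   0.3] op 0.005
```

View pics/w7.png

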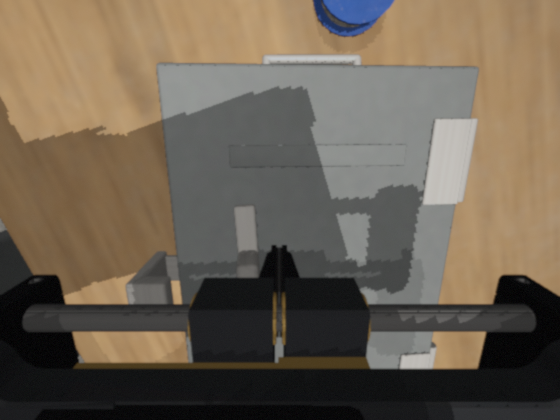

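Request:
move_arm --rows '[{"tx": 0.0, "ty": 0.3, "tz": 0.2, "rx": 0.0, "ry": 0.0, "rz": 0.0, "grip": 0.0}, {"tx": 0.0, "ty": 0.2, "tz": 0.0, "rx": 0.0, "ry": 0.0, "rz": 0.0, "grip": 0.0}, {"tx": 0.0, "ty": 0.2, "tz": 0.0, "rx": 0.0, "ry": 0.0, "rz": 0.0, "grip": 0.0}, {"tx": 0.0, "ty": 0.0, "tz": 0.0, "rx": 0.0, "ry": 0.0, "rz": 0.0, "grip": 0.0}]'

```text
t: 6.87
eef_pos: [541.3, 66.4, 67.0]
tcp_rot: [-1.571, -0.001, -0.325]
ft_force: [-2.7, -1.8, 8.8]
opening: 0.003
```

```bash

python3 -c "
from h import *
st()"
```

```text
t 6.87 case TCP [-19.9  23.2  67. ] rot [-1.571e+00 -1.000e-03 -3.250e-01] F [-2.7 -1.8  8.8] op 0.003
```

Request:
move_arm --rows '[{"tx": 0.0, "ty": 0.2, "tz": 0.0, "rx": 0.0, "ry": 0.0, "rz": 0.0, "grip": 0.0}, {"tx": 0.0, "ty": 0.15, "tz": 0.0, "rx": 0.0, "ry": 0.0, "rz": 0.0, "grip": 0.0}, {"tx": 0.0, "ty": 0.0, "tz": 0.0, "rx": 0.0, "ry": 0.0, "rz": 0.0, "grip": 0.0}]'

```text
t: 7.12
eef_pos: [541.1, 66.5, 64.0]
tcp_rot: [-1.571, -0.001, -0.325]
ft_force: [-5.4, -0.4, 15.5]
opening: 0.003
```

```bash

python3 -c "
from h import *
st()"
```

```text
t 7.12 case TCP [-20.2  23.2  64. ] rot [-1.571e+00 -1.000e-03 -3.250e-01] F [-5.4 -0.4 15.5] op 0.003
```

Request:
move_arm --rows '[{"tx": -0.2, "ty": 0.05, "tz": 0.0, "rx": 0.0, "ry": 0.0, "rz": 0.0, "grip": 0.0}, {"tx": -0.2, "ty": 0.0, "tz": 0.0, "rx": 0.0, "ry": 0.0, "rz": 0.0, "grip": 0.0}, {"tx": -0.24, "ty": 0.0, "tz": 0.13, "rx": 0.0, "ry": -0.1, "rz": 0.0, "grip": 0.0}, {"tx": -0.24, "ty": 0.0, "tz": 0.13, "rx": 0.0, "ry": -0.1, "rz": 0.0, "grip": 0.0}, {"tx": -0.24, "ty": 0.0, "tz": 0.13, "rx": 0.0, "ry": -0.1, "rz": 0.0, "grip": 0.0}]'

```text
t: 7.53
eef_pos: [534.7, 72.8, 64.5]
tcp_rot: [-1.571, -0.009, -0.021]
ft_force: [6.1, -1.9, 14.0]
opening: 0.005
```

```bash

python3 -c "
from h import *
st()
im,d,c=cam('wrist'); cv2.imwrite('pics/w8.png',im)"
```

```text
t 7.53 case TCP [-28.2  27.1  64.5] rot [-1.571 -0.009 -0.021] F [ 6.1 -1.9 14. ] op 0.005
```

View pics/w8.png

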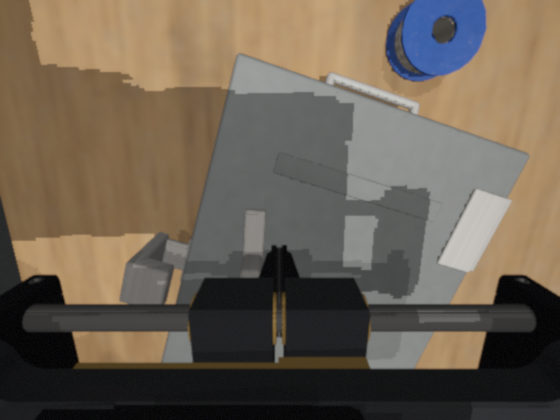

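Request:
move_arm --rows '[{"tx": -0.25, "ty": 0.0, "tz": 0.13, "rx": 0.0, "ry": -0.1, "rz": 0.0, "grip": 0.0}, {"tx": -0.24, "ty": 0.0, "tz": 0.13, "rx": 0.0, "ry": -0.1, "rz": 0.0, "grip": 0.0}, {"tx": -0.24, "ty": 0.0, "tz": 0.13, "rx": 0.0, "ry": -0.1, "rz": 0.0, "grip": 0.0}, {"tx": -0.24, "ty": 0.0, "tz": 0.13, "rx": 0.0, "ry": -0.1, "rz": 0.0, "grip": 0.0}]'

```text
t: 7.92
eef_pos: [525.4, 77.3, 64.7]
tcp_rot: [-1.575, -0.01, 0.379]
ft_force: [10.7, 2.1, 13.7]
opening: 0.005
```

```bash

python3 -c "
from h import *
st()
im,d,c=cam('wrist'); cv2.imwrite('pics/w9.png',im)"
```

```text
t 7.92 case TCP [-38.5  28.4  64.7] rot [-1.575 -0.01   0.379] F [10.7  2.1 13.7] op 0.005
```

View pics/w9.png

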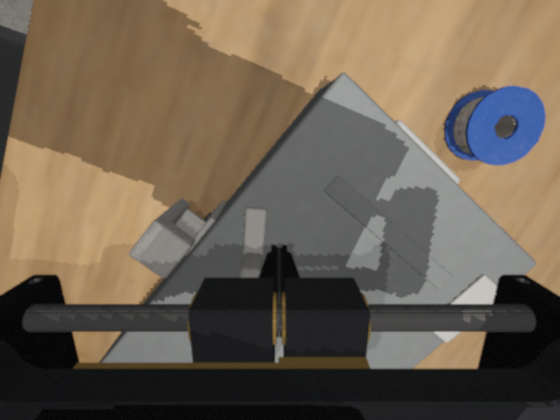

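Request:
move_arm --rows '[{"tx": -0.24, "ty": 0.1, "tz": 0.13, "rx": 0.0, "ry": -0.1, "rz": 0.0, "grip": 0.0}, {"tx": -0.24, "ty": 0.1, "tz": 0.13, "rx": 0.0, "ry": -0.1, "rz": 0.0, "grip": 0.0}, {"tx": -0.24, "ty": 0.05, "tz": 0.13, "rx": 0.0, "ry": -0.1, "rz": 0.0, "grip": 0.0}]'

```text
t: 8.22
eef_pos: [518.0, 77.7, 62.7]
tcp_rot: [-1.578, -0.01, 0.679]
ft_force: [8.7, 4.1, 25.2]
opening: 0.006
```

```bash

python3 -c "
from h import *
st()
im,d,c=cam('wrist'); cv2.imwrite('pics/w10.png',im)"
```

```text
t 8.22 case TCP [-45.7  26.4  62.7] rot [-1.578 -0.01   0.679] F [ 8.7  4.1 25.2] op 0.006
```

View pics/w10.png

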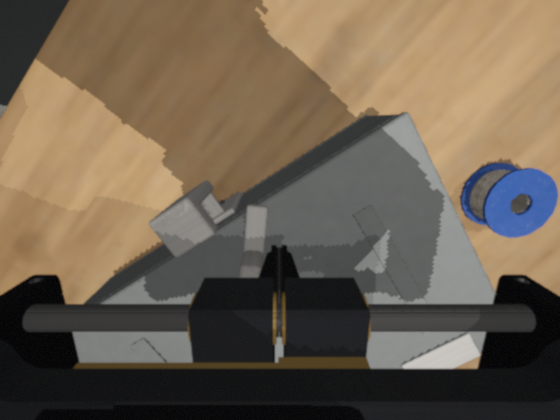

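Request:
move_arm --rows '[{"tx": -0.24, "ty": -0.05, "tz": 0.13, "rx": 0.0, "ry": -0.1, "rz": 0.0, "grip": 0.0}, {"tx": -0.24, "ty": 0.0, "tz": 0.13, "rx": 0.0, "ry": -0.1, "rz": 0.0, "grip": 0.0}, {"tx": -0.24, "ty": 0.0, "tz": 0.13, "rx": 0.0, "ry": -0.1, "rz": 0.0, "grip": 0.0}]'

```text
t: 8.52
eef_pos: [509.5, 75.7, 62.9]
tcp_rot: [-1.58, -0.007, 0.979]
ft_force: [8.2, 7.3, 15.6]
opening: 0.004
```

```bash

python3 -c "
from h import *
st()
im,d,c=cam('wrist'); cv2.imwrite('pics/w11.png',im)"
```

```text
t 8.52 case TCP [-53.   21.8  62.9] rot [-1.58  -0.007  0.979] F [ 8.2  7.3 15.6] op 0.004
```

View pics/w11.png

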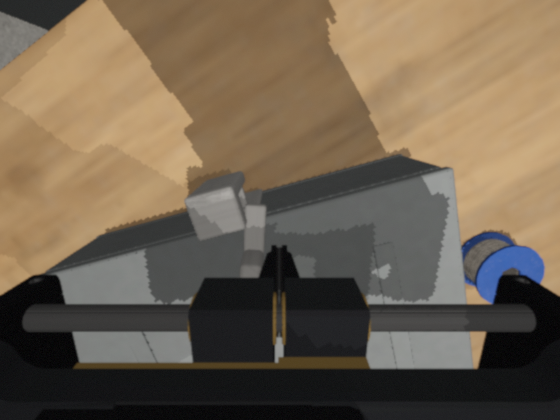

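Request:
move_arm --rows '[{"tx": -0.24, "ty": 0.02, "tz": 0.13, "rx": 0.0, "ry": -0.1, "rz": 0.0, "grip": 0.0}, {"tx": -0.24, "ty": 0.0, "tz": 0.13, "rx": 0.0, "ry": -0.1, "rz": 0.0, "grip": 0.0}, {"tx": -0.24, "ty": 0.0, "tz": 0.13, "rx": 0.0, "ry": -0.1, "rz": 0.0, "grip": 0.0}]'

```text
t: 8.82
eef_pos: [502.6, 71.5, 62.8]
tcp_rot: [-1.581, -0.005, 1.279]
ft_force: [8.0, 9.7, 19.5]
opening: 0.006
```

```bash

python3 -c "
from h import *
st()
im,d,c=cam('wrist'); cv2.imwrite('pics/w12.png',im)"
```

```text
t 8.82 case TCP [-58.2  15.6  62.8] rot [-1.581 -0.005  1.279] F [ 8.   9.7 19.5] op 0.006
```

View pics/w12.png

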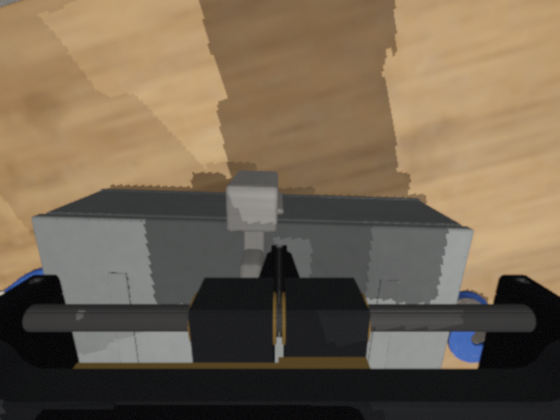

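Request:
move_arm --rows '[{"tx": -0.1, "ty": 0.0, "tz": 0.0, "rx": 0.0, "ry": 0.0, "rz": 0.0, "grip": 0.0}, {"tx": -0.05, "ty": 0.0, "tz": 0.0, "rx": 0.0, "ry": 0.0, "rz": 0.0, "grip": 0.0}]'

```text
t: 9.03
eef_pos: [502.0, 70.4, 62.8]
tcp_rot: [-1.581, -0.005, 1.274]
ft_force: [8.0, 16.3, 20.2]
opening: 0.003
```

Request:
move_arm --rows '[{"tx": 0.1, "ty": -0.3, "tz": 0.0, "rx": 0.0, "ry": 0.0, "rz": 0.0, "grip": 0.0}, {"tx": 0.3, "ty": -0.5, "tz": 0.0, "rx": 0.0, "ry": 0.0, "rz": 0.0, "grip": 0.0}, {"tx": 0.5, "ty": -1.5, "tz": 0.0, "rx": 0.0, "ry": 0.0, "rz": 0.0, "grip": 0.0}, {"tx": 0.0, "ty": -3.0, "tz": 0.0, "rx": 0.0, "ry": 0.0, "rz": 0.0, "grip": 0.0}, {"tx": 0.0, "ty": -3.0, "tz": 0.0, "rx": 0.0, "ry": 0.0, "rz": 0.0, "grip": 0.0}, {"tx": 0.0, "ty": -3.0, "tz": -3.0, "rx": 0.0, "ry": 0.0, "rz": 0.0, "grip": 0.0}, {"tx": 0.0, "ty": -3.0, "tz": -3.0, "rx": 0.0, "ry": 0.0, "rz": 0.0, "grip": 0.0}, {"tx": 0.0, "ty": 0.0, "tz": -3.0, "rx": 0.0, "ry": 0.0, "rz": 0.0, "grip": 0.0}]'

```text
t: 9.7
eef_pos: [588.3, 51.7, 208.6]
tcp_rot: [-1.58, -0.002, 1.275]
ft_force: [0.1, 0.4, 0.6]
opening: 0.001
```

```bash

python3 -c "
from h import *
st()
im,d,c=cam('wrist'); st(); P=pts(d,c); print(env.state()['ft_force'])
C=np.stack([(P[...,:2]-O)@ex,(P[...,:2]-O)@ey,P[...,2]],-1)
np.savez('w13.npz',im=im,d=d,C=C)
cv2.imwrite('pics/w13.png',im)
im,d,c=cam('scene'); cv2.imwrite('pics/s13.png',im)"
```

```text
t 9.7 case TCP [ 29.3  24.2 208.6] rot [-1.58  -0.002  1.275] F [0.1 0.4 0.6] op 0.001
t 9.75 case TCP [ 33.4  23.8 205.5] rot [-1.58  -0.002  1.274] F [-2.5 -2.  -2.5] op 0.002
[-2.48222206 -1.9785239  -2.53450322]
```

View pics/w13.png

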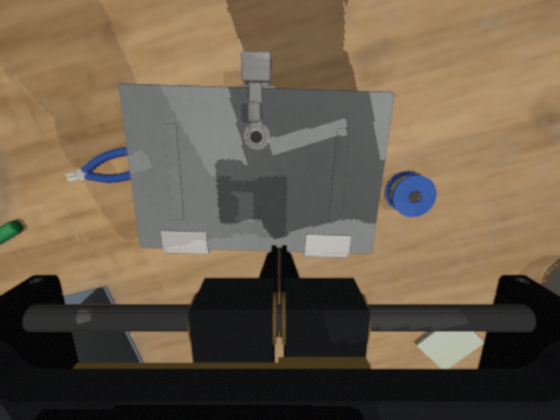

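```bash

python3 -c "
import numpy as np
z=np.load('w13.npz');C=z['C']
L=C[90:225,150:370].reshape(-1,3); L=L[(abs(L[:,2]-80)<9)]
for a,b in ((-78,-60),(-50,-30),(-20,0),(20,40),(60,78)):
  m=(L[:,0]>a)&(L[:,0]<b); print(a,b,m.sum(),np.median(L[m,2]).round(1))
r=85-L[:,0]; p=np.polyfit(L[:,0],L[:,2],1)
for _ in range(5):
  k=abs(np.polyval(p,L[:,0])-L[:,2])<2.5; p=np.polyfit(L[k,0],L[k,2],1)
print('slope',-p[0],'z@hinge',np.polyval(p,85))
for v in (84,92,100,108,116,124,136): print(v,[(u,*C[v,u].round().astype(int).tolist()) for u in range(245,270,3)])
"
```

```text
-78 -60 4119 82.4
-50 -30 4385 81.7
-20 0 4268 80.8
20 40 3954 79.5
60 78 1 77.8
slope 0.029158044328720663 z@hinge 77.977266409061
84 [(245, -93, -19, -2), (248, -93, -15, 1), (251, -84, -4, 89), (254, -84, -1, 90), (257, -84, 1, 91), (260, -84, 4, 91), (263, -88, 5, 57), (266, -88, 8, 57), (269, -94, 10, -1)]
92 [(245, -78, -11, 82), (248, -78, -8, 82), (251, -77, -4, 90), (254, -77, -1, 91), (257, -77, 1, 90), (260, -77, 4, 91), (263, -78, 7, 84), (266, -78, 10, 82), (269, -78, 12, 82)]
100 [(245, -71, -10, 83), (248, -71, -8, 82), (251, -70, -4, 89), (254, -70, -1, 90), (257, -71, 1, 90), (260, -71, 4, 90), (263, -71, 7, 80), (266, -71, 10, 81), (269, -71, 13, 84)]
108 [(245, -63, -11, 82), (248, -63, -5, 110), (251, -63, -2, 111), (254, -63, 0, 111), (257, -63, 3, 112), (260, -63, 5, 108), (263, -64, 7, 82), (266, -64, 10, 82), (269, -64, 13, 82)]
116 [(245, -56, -11, 82), (248, -56, -5, 110), (251, -56, -2, 110), (254, -56, 0, 110), (257, -56, 3, 111), (260, -56, 6, 108), (263, -56, 7, 83), (266, -57, 10, 82), (269, -57, 13, 82)]
124 [(245, -48, -11, 82), (248, -49, -8, 82), (251, -49, -4, 89), (254, -49, -1, 90), (257, -49, 2, 89), (260, -49, 5, 90), (263, -49, 7, 82), (266, -49, 10, 83), (269, -49, 13, 82)]
136 [(245, -37, -11, 83), (248, -37, -7, 89), (251, -38, -4, 91), (254, -38, -1, 92), (257, -38, 2, 92), (260, -38, 5, 92), (263, -38, 8, 88), (266, -38, 10, 82), (269, -38, 13, 83)]
```

View pics/s13.png

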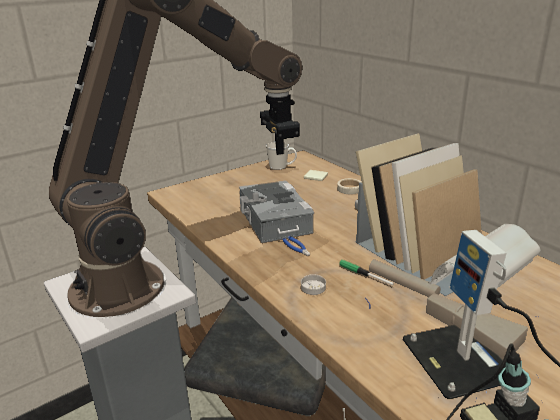

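```bash
python3 -c "
from h import *
st(); print(env.state()['qvel'].round(3)); print(env.job_done())"
```

```text
t 9.8 case TCP [ 30.1  23.4 203.3] rot [-1.575e+00 -1.000e-03  1.274e+00] F [-1.6  1.2 -0.9] op 0.002
[ 0.017 -0.017  0.125  0.005 -0.02   0.017]
the job is handed in; nothing more can be done
None
```

The lid is closed and held by the turnbutton, and I handed the job in at t = 9.8 s. No verdict was reported.

**What I did:** I swung the lid shut with the closed fingertips pushing on its outer face. Then I pressed it down beside the turnbutton and turned the button round to its stop, rotating the tool with it. The vertical press was mostly 14–20 N and peaked at 25 N. At the stop it was 20 N, with about 18 N sideways, roughly 27 N in total.

**Last checks, arm clear of the case:**
- **Lid:** the wrist depth image puts it 0.029 rad open, and it stayed there with nothing touching it.
- **Turnbutton:** it points straight to the front at about 1.57 rad. Its tongue runs in under the hook, so the end of the tongue can't be seen directly.
- **Bystanders:** the cutters, reel, tin and screwdriver look unmoved in the pictures. I did not measure their positions.

**What disagreed:**
- **Fingertip height:** the cameras showed the tips about 16 mm above the reported TCP, not 19 mm ahead of it. My first push therefore passed over the lid without touching it. I used the measured offset after that, and contact with the lid agreed with it.
- **Case position:** the wrist camera and my position for the case differed by 2–3 mm.

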